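Fold the sketching board flat past its ratchet

ROBOT

A 6-joint arm with a two-finger parallel gripper is mounted at the origin on a cart in front of the work surface, level with it; the furniture and walls round the work are solid. World frame = base frame: x ahead of the robot, y to its left, z up, the work surface at z = 0. Lengths are in m, angles in rad, forces in N, time in s.
With the tool pointing down it reaches from about 0.4 to 0.825 m from the base axis. Payload 7 kg.
Tool frame: the origin (TCP) lies between the finger pads; the fingertips stand 17 mm ahead of it and the grasp point (between the pads) lies 2 mm behind it; z points along the fingers, y is the line along which they close (so a half turn about z gives the same grasp; the last joint's range is limited). The gripper opens to 85 mm and grips with 20 to 120 N. Pads are 22 mm wide; open, the fingers measure 114 mm over their backs; the gripper's body (76 mm by 85 mm) begins 54 mm behind the grasp point. The pads swing forward as they close: fully open they stand 13 mm farther back than shut.
Start: joints at [1.463, 0.359, 0.012, 0, -1.224, -0.288], TCP at [0.26, 0.623, 0.248] pointing down, gripper open.
Joint ranges: [-3.07, 3.07], [-1.43, 2.12], [-1.02, 1.25], [-3.03, 1.67], [-3.05, -0], [-3.03, 3.03]. Speed limits (rad/s): [2.39, 2.39, 3.01, 3.14, 3.14, 3.14].

INTERFACE

Orientations are given as a unit quaternion [x, y, z, w].
In Python, from plant import manip gives the robot as it stands.
- The arm moves only by the tool play_rows, never from a script. Its argument "motion" is a list that holds one entry, the list of rows, each a list of 7 numbers: the opening in per cent of the stroke, from 0 (shut) to 100 (fully open), then the shift along the tool's x, y, z in m, then the turn, a rotation vector about the tool's x, y, z in degrees. A call has 1 to 12 rows; each row is the pose to reach, as a shift and turn from the pose commanded when the call began, along the tool's axes at that moment; what a row does not reach only later rows make up. A row lasts 1/8 s, in which the tool goes at most 62.5 mm and 10.7 degrees, less where a joint would pass 70% of its speed; a pose out of reach is approached as far as the arm can. A call with a gripper value outside its range is refused whole. The fingers move at their own pace and stop on an object; "squeeze" is the grip in N (left out, the last holds). Time passes only in rows, so rows that repeat a pose let the fingers close. It gives the time, the measured TCP pose, the force, the opening and the grip force at its end, in the units of the state.
- manip.get_state(): the state, without advancing time (a new reading comes with each control period).
- manip.grab_frame(name): name is "scene" or "top"; returns a dict with "img" (480x640x3 uint8, red, green, blue), "depth" (480x640 float32, m along the optical axis (not along the pixel's ray), 0 where there is no reading), "intrinsics" (3x3 intrinsics, pixels), "T" (4x4, takes a point from camera to world coordinates). Camera axes: x right, y down, z forward; pixel columns grow to the right and rows downward; lengths in m; the calibration is good to about 2 mm. A picture is of the moment at which its call begins.
- manip.hand_in(): hands the job in; it is judged then, once.
The state is a dict: "time": time; "joints": joint angles; "qd": joint speeds; "joint_efforts": joint torques, N m; "position": TCP position; "ee_rot": TCP orientation; "ft_force": force on the tool from outside, world axes, zero at the start; "moment": the same for the moment, N m; "opening": opening from 0.0 (shut) to 1.0 (fully open); "finger_force": force on a finger pad.
Only numpy, scipy, OpenCV 4.12 (cv2) and the standard library are available. Lean on these libraries where they do the work, as an engineer would, in place of code of your own. Each camera call takes 0.05 s, during which the arm holds its last target. There are 200 camera calls.

TASK

Two small sketching boards stand propped up on the desk. Fold the wooden one down flat: its ratchet only lets it rise, so take it by its handle, raise it up through the notches past the top until the pawl tips clear, then lower it gently all the way down and let go. Leave the blue one as it is.

Things in the scene. Friction and masses are not known exactly. Their poses are not given: they have to be found in the camera images.
- wood_handle (a point): Centre of the wooden board's handle bar: round steel, 12 mm thick, 112 mm long, 240 mm from the hinge axis and parallel to it, 62 mm above the desk when flat. A gripper pointing down can pinch it across its middle (gaps: 54 mm to the board's edge, 100 mm between end rods); it turns between the fingers as the board swings. Turns with the board: x from hinge to bar, y along the bar.
- wood_hinge (a point): Middle of the wooden board's hinge axis, 62 mm above the desk, on the robot's side of its fixed brown stand (250 x 160 mm; board 162 x 160 x 10 mm): the far edge, with the handle, rises towards the robot. x points level from the hinge to where the handle lies when flat, y along the hinge, z up. At its right end: brass toothed wheel, red pawl.
- wood_board (a joint): Angle of the wooden board, rad: 0 flat, 1.57 upright. The pawl lets it rise but not sink below its notch; it starts at rest on one, at about 0.23, 0.58 or 0.92. At about 1.2 a lobe on the wheel tips the pawl over; it stays clear and the board can be lowered to 0. Hard stop 1.52; 1.35 is a good place to turn back. Under 5 N at the handle moves it. Let go with the pawl clear, it falls.
- blue_handle (a point): Centre of the handle bar of the other board, just the same but blue, also propped on its ratchet. To be left as it is.

How it is judged:
On the way:
1. the wooden board has been raised past its top notch, to where the pawl tips clear (value of joint wood_board above 1.1 rad), for 0.1 s.
At the end, for the whole second after the job is handed in: The wooden board lies flat (within 0.06 rad, about 14 mm at the handle) and still; the blue board's handle is within 20 mm of where it was (value of joint wood_board below 0.06 rad and velocity of joint wood_board between -0.1 and 0.1 rad/s and distance of blue_handle from where it was at the start of the episode below 0.02 m); the robot touches nothing.
It fails at once if the wooden board was let fall (its handle came down faster than about 0.26 m/s just above flat) (value of joint wood_board between 0.1 and 0.2 rad and velocity of joint wood_board below -1.1 rad/s).
It fails at once if the blue board was moved (distance of blue_handle from where it was at the start of the episode above 0.02 m).
It also fails if it takes over 48 s, if anything falls off the work surface, if the arm or the gripper's body presses on something with over 40 N, if the wrist force passes 120 N, or if a joint passes its speed limit or range.

## Working session

There is one attempt and no reset: what is moved stays moved. The work goes in short steps, Python scripts to look and compute and a tool call to move; the robot and the scene stay as the last step left them, time stands still between calls to the robot, and variables do not carry over. Pictures are saved under pics/ and viewed, at most 10 in all, crops included, and the job is handed in when it is done.

Besides the shell and the picture viewer there is one more tool, called by a JSON object that holds its "fn" and its "kwargs". play_rows: Moves the arm, as the interface text tells. Its arguments: {"type":"object","properties":{"motion":{"type":"array","items":{"type":"array","items":{"type":"array","items":{"type":"number"}}}},"squeeze":{"type":"number"}},"required":["motion"]}

```bash
mkdir -p pics; python3 - <<'E'
from plant import manip
import cv2,numpy as np
s=manip.get_state();print(s)
for n in("scene","top"):
    f=manip.grab_frame(n);cv2.imwrite(f"pics/{n}0.png",f["img"][:,:,::-1]);np.savez(f"{n}0.npz",**f);print(f["intrinsics"],f["T"].round(3))
E
```

```text
{'time': 0.0, 'joints': array([ 1.46310505e+00,  3.59350875e-01,  1.10808074e-02, -3.30133192e-04,
       -1.22408418e+00, -2.88089317e-01]), 'qd': array([-0.00016392, -0.0016234 , -0.0002045 ,  0.00015812,  0.00013168,
        0.00031204]), 'joint_efforts': array([-1.28972442e-04, -5.83319628e+01,  2.93419093e+01,  6.93684965e+00,
       -5.99622887e-03,  1.12069916e-06]), 'position': array([0.26009405, 0.6224034 , 0.2474001 ]), 'ee_rot': array([ 9.80472167e-01, -1.96656295e-01, -8.44035929e-05,  7.89771915e-04]), 'ft_force': array([-0.38343008, -0.59217357,  0.31044227]), 'moment': array([-0.01471712,  0.02873864, -0.0161425 ]), 'finger_force': 0.0, 'opening': 0.999320323546559}
[[511.14564252   0.         320.51931026]
 [  0.         511.14564252 245.48203351]
 [  0.           0.           1.        ]] [[ 0.9   -0.322  0.296  0.243]
 [-0.437 -0.658  0.613 -0.509]
 [-0.002 -0.68  -0.733  0.779]
 [ 0.     0.     0.     1.   ]]
[[502.61182297   0.         315.2853887 ]
 [  0.         502.61182297 245.72410184]
 [  0.           0.           1.        ]] [[ 0.012 -0.996  0.09   0.461]
 [-1.    -0.014 -0.02   0.043]
 [ 0.021 -0.089 -0.996  0.995]
 [ 0.     0.     0.     1.   ]]
```

View pics/scene0.png

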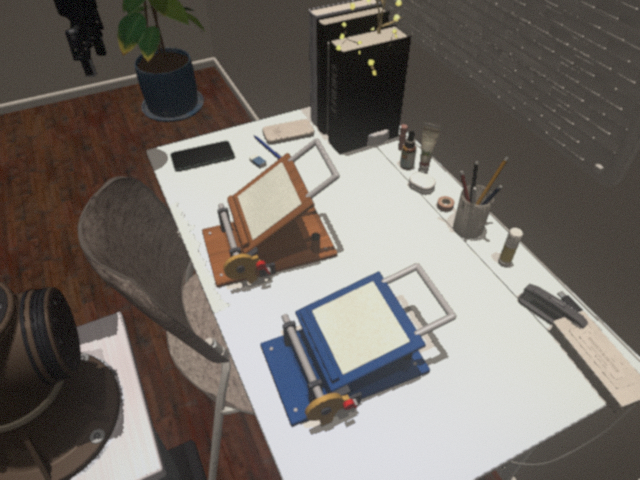

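View pics/top0.png

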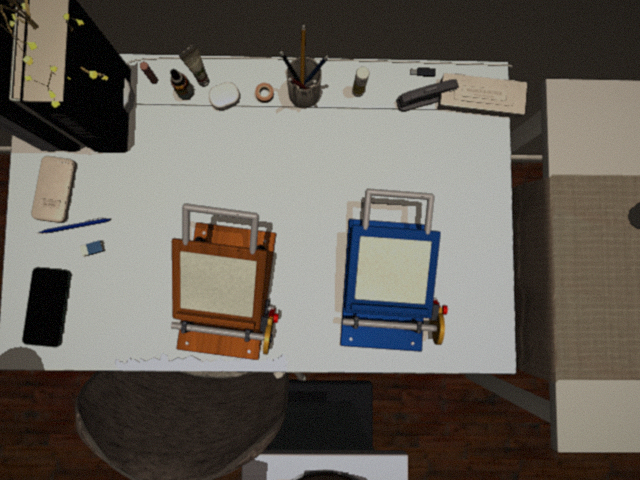

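The scene view shows the wooden board (left) propped, with its bar at about (318,142)–(338,173). In the top view the bar runs (184,207)–(256,215) and the hinge rod (172,324)–(268,336). The blue board is to the right in the top view.

```bash
cat > h.py <<'E'
import numpy as np
def load(n): return dict(np.load(n))
def ray(f,u,v):
    K=f["intrinsics"];d=f["T"][:3,:3]@np.array([(u-K[0,2])/K[0,0],(v-K[1,2])/K[1,1],1]);return f["T"][:3,3],d
def onz(f,u,v,z):
    o,d=ray(f,u,v);return o+d*(z-o[2])/d[2]
def dep(f,u,v):
    o,d=ray(f,u,v);return o+d*f["depth"][int(round(v)),int(round(u))]
def tri(f,p,g,q):
    o,d=ray(f,*p);o2,d2=ray(g,*q);A=np.c_[d,-d2];t=np.linalg.lstsq(A,o2-o,rcond=None)[0]
    a,b=o+d*t[0],o2+d2*t[1];return (a+b)/2,np.linalg.norm(a-b)
E
python3 - <<'E'
from h import *
import cv2
t=load("top0.npz");s=load("scene0.npz")
for p in [(184,207),(220,211),(256,215)]: print("top bar",[dep(t,p[0],p[1]+k).round(3).tolist() for k in(-2,0,2)])
for p in [(320,143),(328,157),(337,172)]: print("sc bar",[dep(s,p[0]+k,p[1]).round(3).tolist() for k in(-3,0,3)])
for p in [(175,324),(222,330),(264,335)]: print("hinge",onz(t,*p,.062).round(3),dep(t,*p).round(3))
# board plane points
for p in [(185,250),(260,258),(190,305),(250,315),(220,280)]: print("board",dep(t,*p).round(3))
print(tri(t,(220,211),s,(328,157)))
print("bluebar",dep(t,366,191).round(3),dep(t,432,195).round(3),"hinge",onz(t,343,323,.062).round(3),onz(t,432,326,.062).round(3))
a=t["img"][195:345,160:290];b=s["img"][125:285,195:350]
c=np.hstack([cv2.resize(a,(390,450),interpolation=2),cv2.resize(b,(400,450),interpolation=2)])
cv2.imwrite("pics/c1.png",c[:,:,::-1])
E
```

```text
top bar [[0.595, 0.238, 0.196], [0.592, 0.237, 0.198], [0.589, 0.237, 0.196]]
top bar [[0.589, 0.18, 0.196], [0.586, 0.18, 0.199], [0.583, 0.18, 0.198]]
top bar [[0.584, 0.122, 0.197], [0.58, 0.122, 0.199], [0.577, 0.122, 0.197]]
sc bar [[0.588, 0.221, 0.197], [0.592, 0.216, 0.199], [0.721, 0.466, -0.003]]
sc bar [[0.581, 0.173, 0.199], [0.589, 0.175, 0.195], [0.713, 0.405, -0.004]]
sc bar [[0.578, 0.13, 0.197], [0.583, 0.127, 0.197], [0.704, 0.338, 0.001]]
hinge [0.397 0.279 0.062] [0.398 0.277 0.07 ]
hinge [0.387 0.193 0.062] [0.388 0.192 0.071]
hinge [0.379 0.116 0.062] [0.379 0.116 0.065]
board [0.526 0.243 0.155]
board [0.514 0.118 0.157]
board [0.433 0.245 0.095]
board [0.417 0.139 0.094]
board [0.477 0.188 0.13 ]
(array([0.58880849, 0.18006727, 0.1915029 ]), np.float64(0.004084735104583801))
bluebar [ 0.639 -0.064  0.115] [ 0.632 -0.18   0.121] hinge [ 0.402 -0.028  0.062] [ 0.399 -0.193  0.062]
```

View pics/c1.png

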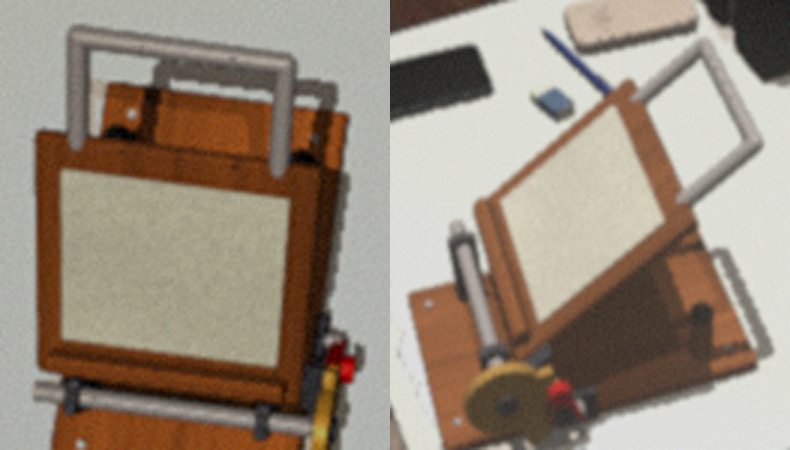

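The wooden bar centre is at about (0.587, 0.180, 0.193), which puts the board at about 0.57 rad, so it rests on the 0.58 notch. The hinge middle is at about (0.387, 0.202, 0.062), heading −6.1°. The sizes agree. Next I move above the bar.

{"fn": "play_rows", "kwargs": {"motion": [[[60, 0.047, 0.028, -0.01, 0, 0, 7.3], [60, 0.094, 0.056, -0.02, 0, 0, 14.7], [60, 0.142, 0.085, -0.03, 0, 0, 22], [60, 0.189, 0.113, -0.04, 0, 0, 29.4], [60, 0.236, 0.141, -0.05, 0, 0, 36.7], [60, 0.283, 0.169, -0.05, 0, 0, 44], [60, 0.33, 0.197, -0.05, 0, 0, 51.4], [60, 0.378, 0.225, -0.05, 0, 0, 58.7], [60, 0.425, 0.254, -0.05, 0, 0, 66], [60, 0.472, 0.282, -0.05, 0, 0, 73.4], [60, 0.472, 0.282, -0.05, 0, 0, 73.4], [60, 0.472, 0.282, -0.05, 0, 0, 73.4]]], "squeeze": 40}}

```text
time: 1.6
position: [0.5869, 0.1803, 0.2978]
ee_rot: [-0.669, 0.744, 0.0, -0.0]
ft_force: [0.2, 0.0, 0.1]
opening: 0.603
finger_force: 0.0
```

```bash
python3 - <<'E'
from plant import manip
import cv2,numpy as np
from scipy.spatial.transform import Rotation as R
s=manip.get_state();print(s["time"],s["position"],s["opening"],s["joints"].round(2));print(R.from_quat(s["ee_rot"]).as_matrix().round(3))
p=[]
for n in("scene","top"):
    f=manip.grab_frame(n);np.savez(f"{n}1.npz",**f);p.append(f["img"])
c=np.hstack([cv2.resize(p[0][80:280,180:380],(400,400),interpolation=2),cv2.resize(p[1][160:360,130:330],(400,400),interpolation=2)])
cv2.imwrite("pics/c2.png",c[:,:,::-1])
E
```

```text
1.6 [0.58689783 0.18033229 0.29778971] 0.6032665806065022 [ 0.62  0.23 -0.05 -0.   -1.29 -0.72]
[[-0.106 -0.994 -0.001]
 [-0.994  0.106 -0.   ]
 [ 0.     0.001 -1.   ]]
```

View pics/c2.png

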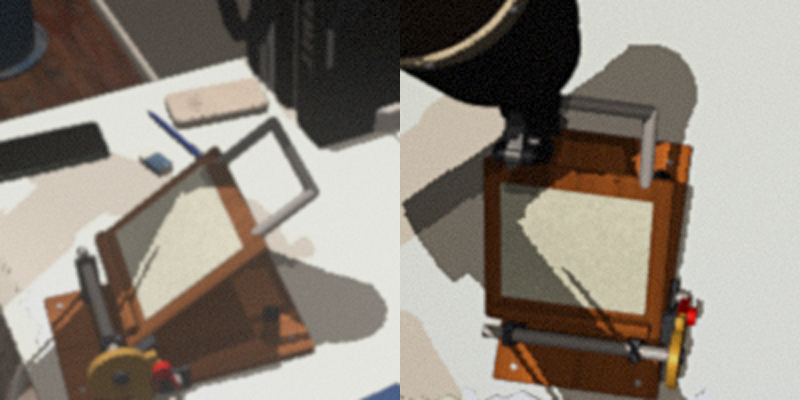

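The crops show the board unmoved. The gripper in the top crop looks a little left of the bar, so I'll check by projecting the TCP.

```bash
python3 - <<'E'
from h import *
def proj(f,p):
    q=np.linalg.inv(f["T"])@np.r_[p,1];k=f["intrinsics"]@q[:3];return (k[:2]/k[2]).round(1)
t=load("top1.npz");s=load("scene1.npz")
e=np.array([.9943,-.107,0])
for dz in(-.017,0,.05):
  for a in(-.03,0,.03):
    P=np.array([.587,.1803,.298])+e*a+[0,0,dz];print(dz,a,"top",proj(t,P),"scene",proj(s,P))
d=t["depth"]
for v in range(205,250,5): print(v,[round(float(dep(t,u,v)[2]),2) for u in range(175,225,4)])
E
```

```text
-0.017 -0.03 top [207.  221.7] scene [309.9 119.1]
-0.017 0 top [209.9 201.1] scene [326.3 115.8]
-0.017 0.03 top [212.8 180.6] scene [342.3 112.5]
0 -0.03 top [204.6 220. ] scene [309.8 110.5]
0 0 top [207.6 198.9] scene [326.3 107.2]
0 0.03 top [210.6 177.9] scene [342.6 103.9]
0.05 -0.03 top [197.  214.6] scene [309.2  83.7]
0.05 0 top [200.2 191.9] scene [326.5  80.4]
0.05 0.03 top [203.4 169.4] scene [343.5  77.2]
205 [0.51, 0.51, 0.5, 0.5, 0.49, 0.48, 0.47, 0.43, 0.42, -0.0, 0.0, 0.0, 0.0]
210 [0.49, 0.49, 0.48, 0.48, 0.47, 0.42, 0.42, 0.35, 0.37, 0.2, 0.2, 0.2, 0.2]
215 [-0.0, -0.0, 0.4, 0.39, 0.4, 0.4, 0.38, 0.36, 0.36, 0.0, -0.0, -0.0, 0.19]
220 [0.0, -0.0, 0.19, 0.39, 0.39, 0.39, 0.33, 0.34, 0.34, 0.31, -0.0, -0.0, -0.0]
225 [0.0, -0.0, 0.18, 0.39, 0.39, 0.34, 0.34, 0.33, 0.33, 0.02, 0.01, 0.01, 0.01]
230 [-0.0, -0.0, 0.38, 0.39, 0.39, 0.37, 0.38, 0.99, 0.01, 0.01, 0.01, 0.01, 0.01]
235 [-0.0, 0.39, 0.39, 0.39, 0.39, 0.39, 0.37, 0.35, 0.01, 0.01, 0.01, 0.01, 0.01]
240 [0.16, 0.39, 0.38, 0.39, 0.39, 0.39, 0.37, 0.05, 0.01, 0.01, 0.01, 0.01, 0.01]
245 [0.16, 0.16, 0.16, 0.16, 0.16, 0.16, 0.16, 0.16, 0.16, 0.16, 0.16, 0.16, 0.16]
```

The projection agrees with the picture: the visible finger is the near one at (205,220). Now descend and close.

{"fn": "play_rows", "kwargs": {"motion": [[[60, 0, 0, 0.03, 0, 0, 0], [60, 0, 0, 0.06, 0, 0, 0], [60, 0, 0, 0.085, 0, 0, 0], [60, 0, 0, 0.1, 0, 0, 0], [60, 0, 0, 0.107, 0, 0, 0], [60, 0, 0, 0.107, 0, 0, 0], [0, 0, 0, 0.107, 0, 0, 0], [0, 0, 0, 0.107, 0, 0, 0], [0, 0, 0, 0.107, 0, 0, 0], [0, 0, 0, 0.107, 0, 0, 0], [0, 0, 0, 0.107, 0, 0, 0], [0, 0, 0, 0.107, 0, 0, 0]]], "squeeze": 40}}

```text
time: 3.2
position: [0.5874, 0.1807, 0.1916]
ee_rot: [-0.669, 0.744, -0.0, 0.0]
ft_force: [0.6, 0.4, 1.4]
opening: 0.12
finger_force: 39.0
```

```bash
python3 - <<'E'
from plant import manip
s=manip.get_state();print(s["time"],s["position"],s["opening"],s["ft_force"],s["finger_force"])
import numpy as np
# arc plan: tool y=-e, z down
g=s["position"]+[0,0,.002];th0=np.arcsin((g[2]-.062)/.24);print("th0",th0)
for th in np.arange(.6,1.37,.075):
    print(round(th,3),"y",round(-.24*(np.cos(th)-np.cos(th0)),4),"z",round(-.24*(np.sin(th)-np.sin(th0)),4))
E
```

```text
3.2 [0.58738878 0.18071839 0.19161247] 0.12044014845778928 [0.61730769 0.44086681 1.42751249] 39.0291827917099
th0 0.5804320633993924
0.6 y 0.0026 z -0.0039
0.675 y 0.0133 z -0.0184
0.75 y 0.0251 z -0.032
0.825 y 0.0378 z -0.0447
0.9 y 0.0515 z -0.0564
0.975 y 0.066 z -0.067
1.05 y 0.0813 z -0.0766
1.125 y 0.0972 z -0.0849
1.2 y 0.1137 z -0.0921
1.275 y 0.1307 z -0.098
1.35 y 0.1481 z -0.1026
```

The bar is gripped and θ is 0.58. First half of the raise.

{"fn": "play_rows", "kwargs": {"motion": [[[0, 0, 0.003, -0.004, 0, 0, 0], [0, 0, 0.008, -0.011, 0, 0, 0], [0, 0, 0.013, -0.018, 0, 0, 0], [0, 0, 0.019, -0.025, 0, 0, 0], [0, 0, 0.025, -0.032, 0, 0, 0], [0, 0, 0.031, -0.038, 0, 0, 0], [0, 0, 0.038, -0.045, 0, 0, 0], [0, 0, 0.045, -0.051, 0, 0, 0], [0, 0, 0.0515, -0.056, 0, 0, 0], [0, 0, 0.0585, -0.062, 0, 0, 0], [0, 0, 0.066, -0.067, 0, 0, 0], [0, 0, 0.066, -0.067, 0, 0, 0]]]}}

```text
time: 4.7
position: [0.5225, 0.1885, 0.261]
ee_rot: [-0.669, 0.743, -0.001, 0.003]
ft_force: [6.6, 1.3, 6.1]
opening: 0.124
finger_force: 39.8
```

```bash
cat > pl.py <<'E'
from plant import manip
import numpy as np,sys
s=manip.get_state();g=s["position"]+[0,0,.002]
e=np.array([.9943,-.107]);x=e@(g[:2]-[.3865,.2016]);z=g[2]-.062
th=np.arctan2(z,x);print(s["time"],"th",th,"r",np.hypot(x,z),s["ft_force"].round(1),s["finger_force"],s["opening"],s["joints"].round(2))
for t in np.linspace(th,float(sys.argv[1]),int(sys.argv[2])+1)[1:]:
    print(round(t,3),"y",round(-.24*np.cos(t)+x,4),"z",round(-.24*np.sin(t)+z,4))
E
python3 pl.py 1.35 10
```

```text
4.7 th 0.9736557986244146 r 0.243048339065122 [6.6 1.3 6.1] 39.826088547706604 0.12406164188877634 [ 0.7   0.15 -0.24  0.   -1.17 -0.81]
1.011 y 0.0093 z -0.0024
1.049 y 0.017 z -0.0071
1.087 y 0.0249 z -0.0114
1.124 y 0.033 z -0.0155
1.162 y 0.0412 z -0.0192
1.199 y 0.0496 z -0.0227
1.237 y 0.0581 z -0.0258
1.275 y 0.0666 z -0.0286
1.312 y 0.0753 z -0.031
1.35 y 0.0841 z -0.0332
```

{"fn": "play_rows", "kwargs": {"motion": [[[0, 0, 0.008, -0.005, 0, 0, 0], [0, 0, 0.0156, -0.0098, 0, 0, 0], [0, 0, 0.021, -0.0127, 0, 0, 0], [0, 0, 0.0263, -0.0156, 0, 0, 0], [0, 0, 0.0373, -0.0208, 0, 0, 0], [0, 0, 0.0485, -0.0255, 0, 0, 0], [0, 0, 0.0599, -0.0296, 0, 0, 0], [0, 0, 0.0715, -0.0331, 0, 0, 0], [0, 0, 0.0833, -0.0361, 0, 0, 0], [0, 0, 0.0833, -0.0361, 0, 0, 0], [0, 0, 0.0833, -0.0361, 0, 0, 0]]]}}

```text
time: 6.08
position: [0.4399, 0.1983, 0.2973]
ee_rot: [-0.669, 0.743, -0.0, 0.004]
ft_force: [4.1, 6.1, 9.7]
opening: 0.124
finger_force: 41.0
```

```bash
python3 pl.py 0.0 36;python3 - <<'E'
from plant import manip
import cv2,numpy as np
p=[]
for n in("scene","top"):
    f=manip.grab_frame(n);np.savez(f"{n}2.npz",**f);p.append(f["img"])
c=np.hstack([cv2.resize(p[0][80:280,180:380],(400,400),interpolation=2),cv2.resize(p[1][160:360,130:330],(400,400),interpolation=2)])
cv2.imwrite("pics/c3.png",c[:,:,::-1])
E
```

```text
6.075 th 1.3492645407992527 r 0.24326602106292725 [4.1 6.1 9.7] 41.03734731674194 0.12393089667118418 [ 0.83  0.   -0.32  0.   -1.24 -0.94]
1.312 y -0.008 z 0.0053
1.274 y -0.0167 z 0.0078
1.237 y -0.0252 z 0.0106
1.199 y -0.0337 z 0.0137
1.162 y -0.042 z 0.0171
1.124 y -0.0502 z 0.0208
1.087 y -0.0582 z 0.0249
1.049 y -0.0661 z 0.0292
1.012 y -0.0738 z 0.0338
0.974 y -0.0813 z 0.0387
0.937 y -0.0887 z 0.0439
0.9 y -0.0958 z 0.0494
0.862 y -0.1028 z 0.0551
0.825 y -0.1095 z 0.0611
0.787 y -0.116 z 0.0673
0.75 y -0.1222 z 0.0738
0.712 y -0.1282 z 0.0805
0.675 y -0.134 z 0.0874
0.637 y -0.1395 z 0.0945
0.6 y -0.1447 z 0.1019
0.562 y -0.1496 z 0.1094
0.525 y -0.1543 z 0.1171
0.487 y -0.1586 z 0.125
0.45 y -0.1627 z 0.133
0.412 y -0.1664 z 0.1412
0.375 y -0.1699 z 0.1495
0.337 y -0.173 z 0.1579
0.3 y -0.1758 z 0.1664
0.262 y -0.1783 z 0.1751
0.225 y -0.1805 z 0.1838
0.187 y -0.1823 z 0.1926
0.15 y -0.1839 z 0.2015
0.112 y -0.185 z 0.2104
0.075 y -0.1859 z 0.2193
0.037 y -0.1864 z 0.2283
0.0 y -0.1865 z 0.2373
```

View pics/c3.png

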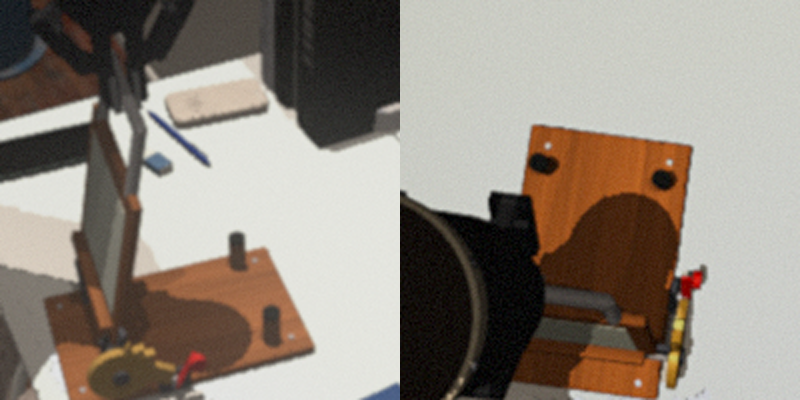

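The scene crop shows the board nearly upright in the grip and the red pawl tipped over, clear of the wheel, at about (190,370). Now I lower it.

{"fn": "play_rows", "kwargs": {"motion": [[[0, 0, -0.0113, 0.0041, 0, 0, 0], [0, 0, -0.0252, 0.0084, 0, 0, 0], [0, 0, -0.0388, 0.0135, 0, 0, 0], [0, 0, -0.052, 0.0195, 0, 0, 0], [0, 0, -0.0649, 0.0262, 0, 0, 0], [0, 0, -0.0774, 0.0337, 0, 0, 0], [0, 0, -0.0893, 0.0419, 0, 0, 0], [0, 0, -0.1008, 0.0508, 0, 0, 0], [0, 0, -0.1117, 0.0604, 0, 0, 0], [0, 0, -0.122, 0.0706, 0, 0, 0], [0, 0, -0.1317, 0.0814, 0, 0, 0], [0, 0, -0.1317, 0.0814, 0, 0, 0]]]}}

```text
time: 7.68
position: [0.5709, 0.1825, 0.2125]
ee_rot: [-0.669, 0.744, -0.0, 0.0]
ft_force: [6.0, 1.7, 4.9]
opening: 0.123
finger_force: 43.5
```

```bash
python3 pl.py 0.1 11
```

```text
7.675 th 0.6885497309929266 r 0.24005512597388687 [6.  1.7 4.9] 43.50403547286987 0.12300332081345364 [ 0.64  0.26 -0.21  0.   -1.1  -0.74]
0.635 y -0.0078 z 0.0102
0.582 y -0.0152 z 0.0207
0.528 y -0.0219 z 0.0316
0.475 y -0.0281 z 0.0429
0.421 y -0.0337 z 0.0544
0.368 y -0.0386 z 0.0663
0.314 y -0.0429 z 0.0784
0.261 y -0.0465 z 0.0907
0.207 y -0.0495 z 0.1032
0.154 y -0.0518 z 0.1158
0.1 y -0.0534 z 0.1286
```

{"fn": "play_rows", "kwargs": {"motion": [[[0, 0, -0.009, 0.01, 0, 0, 0], [0, 0, -0.0165, 0.0205, 0, 0, 0], [0, 0, -0.0235, 0.0315, 0, 0, 0], [0, 0, -0.03, 0.043, 0, 0, 0], [0, 0, -0.0355, 0.0545, 0, 0, 0], [0, 0, -0.0405, 0.066, 0, 0, 0], [0, 0, -0.045, 0.078, 0, 0, 0], [0, 0, -0.0485, 0.09, 0, 0, 0], [0, 0, -0.051, 0.1015, 0, 0, 0], [0, 0, -0.0532, 0.112, 0, 0, 0], [0, 0, -0.055, 0.122, 0, 0, 0], [0, 0, -0.055, 0.122, 0, 0, 0]]]}}

```text
time: 9.18
position: [0.6235, 0.1761, 0.0897]
ee_rot: [-0.669, 0.744, 0.0, -0.001]
ft_force: [-5.2, -1.5, -0.9]
opening: 0.123
finger_force: 42.5
```

```bash
python3 pl.py 0.0 6
```

```text
9.175 th 0.12412271296111538 r 0.24018905699702373 [-5.2 -1.5 -0.9] 42.54719316959381 0.12254736821515147 [ 0.58  0.45 -0.24 -0.   -0.89 -0.68]
0.103 y -0.0004 z 0.005
0.083 y -0.0008 z 0.0099
0.062 y -0.0012 z 0.0149
0.041 y -0.0015 z 0.0198
0.021 y -0.0016 z 0.0248
0.0 y -0.0017 z 0.0297
```

{"fn": "play_rows", "kwargs": {"motion": [[[0, 0, 0, 0.005, 0, 0, 0], [0, 0, 0, 0.01, 0, 0, 0], [0, 0, 0, 0.015, 0, 0, 0], [0, 0, 0, 0.019, 0, 0, 0], [0, 0, 0, 0.023, 0, 0, 0], [0, 0, 0, 0.026, 0, 0, 0], [0, 0, 0, 0.028, 0, 0, 0], [0, 0, 0, 0.029, 0, 0, 0], [0, 0, 0, 0.029, 0, 0, 0]]]}}

```text
time: 10.3
position: [0.6252, 0.1762, 0.0626]
ee_rot: [-0.669, 0.744, -0.001, 0.001]
ft_force: [0.3, -5.0, -1.1]
opening: 0.117
finger_force: 42.6
```

```bash
python3 pl.py 0.0 1;python3 - <<'E'
from plant import manip
import cv2,numpy as np
p=[]
for n in("scene","top"):
    f=manip.grab_frame(n);p.append(f["img"])
c=np.hstack([cv2.resize(p[0][80:280,180:380],(400,400),interpolation=2),cv2.resize(p[1][160:360,130:330],(400,400),interpolation=2)])
cv2.imwrite("pics/c4.png",c[:,:,::-1])
E
```

```text
10.3 th 0.010920526551780737 r 0.24005075830775754 [ 0.3 -5.  -1.1] 42.59718418121338 0.11730553677935562 [ 0.58  0.48 -0.26  0.   -0.83 -0.68]
0.0 y 0.0 z 0.0026
```

View pics/c4.png

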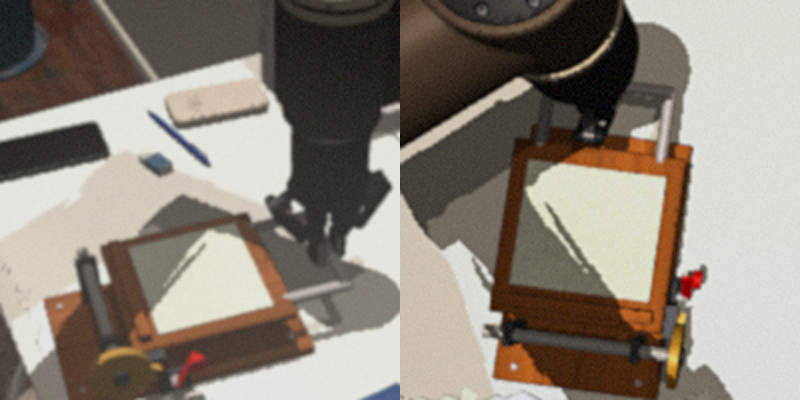

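The board lies almost flat with the pawl still clear. I press the last few millimetres gently.

{"fn": "play_rows", "kwargs": {"motion": [[[0, 0, 0, 0.002, 0, 0, 0], [0, 0, 0, 0.003, 0, 0, 0], [0, 0, 0, 0.004, 0, 0, 0], [0, 0, 0, 0.004, 0, 0, 0]]]}}

```text
time: 10.9
position: [0.6253, 0.1762, 0.0605]
ee_rot: [-0.669, 0.743, -0.001, 0.001]
ft_force: [-5.2, -6.1, 11.9]
opening: 0.123
finger_force: 43.9
```

The force has risen to 12 N, so the board is resting on its stops. Open part way, then rise straight up.

{"fn": "play_rows", "kwargs": {"motion": [[[40, 0, 0, 0, 0, 0, 0], [40, 0, 0, 0, 0, 0, 0], [40, 0, 0, 0, 0, 0, 0], [40, 0, 0, 0, 0, 0, 0], [40, 0, 0, -0.005, 0, 0, 0], [40, 0, 0, -0.02, 0, 0, 0], [40, 0, 0, -0.05, 0, 0, 0], [40, 0, 0, -0.1, 0, 0, 0], [40, 0, 0, -0.15, 0, 0, 0], [40, 0, 0, -0.18, 0, 0, 0], [40, 0, 0, -0.18, 0, 0, 0], [40, 0, 0, -0.18, 0, 0, 0]]]}}

```text
time: 12.4
position: [0.6239, 0.1765, 0.2383]
ee_rot: [-0.669, 0.744, 0.0, 0.0]
ft_force: [0.5, 0.9, -0.5]
opening: 0.404
finger_force: 0.0
```

```bash
python3 - <<'E'
from plant import manip
from h import *
import cv2
p={}
for n in("scene","top"): p[n]=manip.grab_frame(n)
t=p["top"];s=manip.get_state();print(s["position"],s["ft_force"],s["qd"].round(3))
cv2.imwrite("pics/s5.png",p["scene"]["img"][:,:,::-1])
t0=load("top0.npz")
for q in [(260,258),(230,270),(240,300),(366,191),(432,195)]: print(q,dep(t0,*q).round(3),dep(t,*q).round(3))
E
```

```text
[0.62367553 0.17637705 0.2371658 ] [-0.54080054  0.37819591  0.47719029] [-0.001  0.009 -0.002  0.002 -0.001  0.   ]
(260, 258) [0.514 0.118 0.157] [0.52  0.126 0.065]
(230, 270) [0.494 0.17  0.14 ] [0.497 0.18  0.069]
(240, 300) [0.443 0.155 0.111] [0.442 0.161 0.066]
(366, 191) [ 0.639 -0.064  0.115] [ 0.638 -0.063  0.12 ]
(432, 195) [ 0.632 -0.18   0.121] [ 0.633 -0.181  0.119]
```

View pics/s5.png

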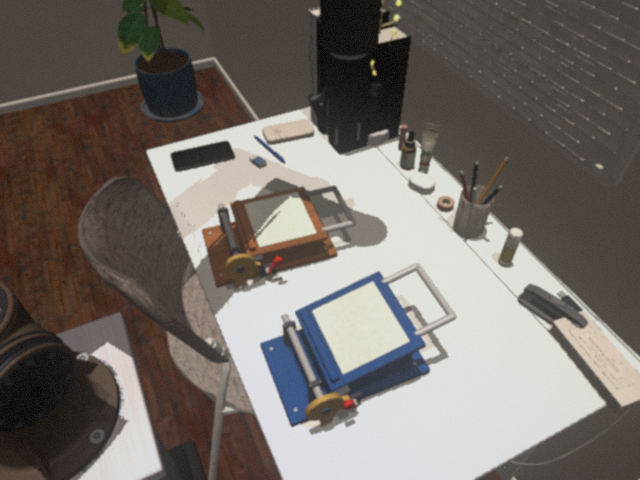

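The wooden board lies flat (board at about (285,220), bar at (345,205)). The gripper is clear above it, and the blue board is unchanged.

```bash
python3 -c "
from plant import manip
print(manip.hand_in())"
```

```text
the job is handed in; nothing more can be done
None
```

I raised the wooden board until the pawl tipped clear, lowered it flat and let go. The blue board did not move, and I handed the job in at about 12.5 s; no verdict came back.

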